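Reset a depth stop on its gauge block and lock it with the jam nut

TASK

Reset the blue depth stop to the steel gauge block beneath it: slacken the brass jam nut, turn the black-headed adjuster screw above it down until its foot bears snugly on the gauge block, then tighten the jam nut firmly again by feel, clearly tighter than you found it. Force neither the screw onto the block nor the nut, and leave the things lying around where they are.

Things in the scene. Friction and masses are not known exactly. Their poses are not given: they have to be found in the camera images.
- depth_stop: Blue bench depth stop, fixed: base plate 122 x 90 x 12 mm (44 mm before the axis, -x, to 78 mm behind), column at its +x end, flat blue arm 98 x 54 mm with its top at z = 86 mm; only washer, nut and screw rise above that. Origin on the table under the vertical axis shared by washer, jam nut and screw.
- seat_washer: Steel washer, diameter 45 mm, 2 mm thick, lying on the arm round the screw (z = 86 to 88 mm); the jam nut tightens down onto it. Origin at the centre of its underside.
- jam_nut: Brass hexagon jam nut, 36 mm across flats, 22 high; origin on the axis at its underside (z = 88 mm seated); x to a corner, y square to a flat. Clockwise from above tightens, counterclockwise raises it 3 mm/rad. Starts lightly tight (5 to 16 N): 0.25 rad frees it, 0.8 to 1 rad is ample, end stop 3 rad up. Thread friction 0.09 N m, so it stays where left.
- nut_mid (a point): Middle of the jam nut, 11 mm up. Grip flats from above with tips 4 mm or more clear of the washer; fingers open over 40 mm pass the screw head. Tightening: once seated, torque rises above that of turning it free by about 0.45 N m per rad, 0.0045 N m per N of clamp. Firm: over 20 N left, so a rise of 0.12 to 0.2 N m; overtightened above 90 N, a rise of about 0.4.
- adjuster: Adjuster screw on the axis, through arm and nut; origin at the underside of its 18 mm foot. Clockwise from above lowers it 3 mm/rad; starts 1.3 to 3.0 mm above the gauge block (0.45 to 1 rad). Friction 0.06 N m with the nut loose, more when tight. Once it touches, torque rises 0.3 to 0.5 N m per rad, 0.0035 N m per N. Snug: 8 to 40 N, a rise of 0.04 to 0.1 N m; forced above 90 N. Stays where left.
- head_mid (a point): Middle of the screw's black thumb bar, on the axis 93 mm above the foot: 30 mm long (the screw's own x), 16 mm thick (own y; grip across this), 22 mm high, red dash on the +x half of its top, shaft below it 16 mm thick.
- head_mark (a point): Point on the top of the thumb bar, on the red dash, 11 mm from the axis towards the screw's own +x.
- gauge_block: Bright steel gauge block 34 x 44 x 24 mm, fixed on the base plate under the screw's foot; origin at the centre of its underside, 12 mm above the table, so its top is at z = 36 mm.
- clip_tin: Bystander: grey round tin, diameter 55, 16 mm high; origin at underside.
- reel_blue: Bystander: blue reel lying flat, diameter 68, 13 mm high; origin at underside.
- conn_box: Bystander: small black box with a white lid, 44 x 62 x 30 mm; origin at underside.
- black_marker: Bystander: white marker pen with black cap lying down, 12 x 120 x 12 mm; origin at underside.
- note_pad: Bystander: white note pad with a red edge, 149 x 106 x 11 mm; origin at underside.

How it is judged:
By the outcome, as a careful person would: the job done as asked, in the order asked, and still so for the second after the job is handed in, with the robot touching nothing.
It also fails if it takes over 72 s, if anything falls off the work surface, if the arm or the gripper's body presses on something with over 40 N, if the wrist force passes 120 N, or if a joint passes its speed limit or range.

ROBOT

A 6-joint arm with a two-finger parallel gripper is mounted at the origin on a cart in front of the work surface, level with it; the furniture and walls round the work are solid. World frame = base frame: x ahead of the robot, y to its left, z up, the work surface at z = 0. Lengths are in m, angles in rad, forces in N, time in s.
With the tool pointing down it reaches from about 0.35 to 0.85 m from the base axis. Payload 8.1 kg.
Tool frame: the origin (TCP) lies at the very end of the fingers, on their centre line; the grasp point (between the pads) lies 19 mm behind it; z points along the fingers, y is the line along which they close (so a half turn about z gives the same grasp; the last joint's range is limited). The gripper opens to 93 mm and grips with 3 to 60 N. Pads are 15 mm wide; open, the fingers measure 128 mm over their backs; the gripper's body (75 mm by 188 mm) begins 65 mm behind the grasp point.
Start: joints at [1.153, 0.13, 1.488, -0, 1.523, -0.085], TCP at [0.196, 0.567, 0.219] pointing down, gripper open.
Joint ranges: [-2.96, 2.96], [-0.89, 2.26], [0.02, 2.5], [-1.34, 4.48], [0, 2.73], [-2.66, 2.66]. Speed limits (rad/s): [2.39, 2.39, 2.79, 3.14, 3.14, 3.14].

INTERFACE

Orientations are given as a rotation vector (axis times angle).
In Python, from plant import monitor, eyes, ticket gives the robot as it stands.
- The arm moves only by the tool arm_command, never from a script. Its argument "deltas" is a list that holds one entry, the list of rows, each a list of 6 numbers: the shift along the world's x, y, z in cm, then the turn, a rotation vector about the world's x, y, z in degrees. In form: [[[tx, ty, tz, rx, ry, rz], ...]]. A call has 1 to 12 rows; each row shifts and turns the commanded pose from where the row before left it; what a row does not reach is not made up. A row lasts 1/12 s, in which the tool goes at most 41.7 mm and 7.16 degrees, less where a joint would pass 70% of its speed; a pose out of reach is approached as far as the arm can. A call is refused whole if a number of a shift passes 4.17 or a number of a turn 7.16, either way. A call with a gripper value outside its range is refused whole. "gripper" is the opening, from -1 (shut) to 1 (fully open), set as the call begins (left out, the last holds). The fingers move at their own pace and stop on an object; "squeeze" is the grip in N (left out, the last holds). Time passes only in rows, so rows that do not move let the fingers close. It gives the time, the measured TCP pose, the force, the opening and the grip force at its end, in the units of the state.
- monitor.read_state(): the state, without advancing time (a new reading comes with each control period).
- eyes.read_camera(name): name is "scene" or "top" or "wrist"; returns the picture (400x640x3 uint8, blue, green, red); there is no depth.
- eyes.camera_model(name): a dict with "fx", "fy", "cx", "cy" (pixels), "k1" (the pictures are not rectified: a ray, as slopes to the right and down, at radius r is drawn at 1 + k1 r^2 times it, then the intrinsics apply), "rvec" (rotation vector, rad) and "tvec" (3), from world to camera coordinates, as OpenCV has them. Camera axes: x right, y down, z forward; pixel columns grow to the right and rows downward; lengths in m; the calibration is good to about 2 mm. A picture is of the moment at which its call begins: read the wrist's pose just before it. camera_model takes no time and is no camera call; for the wrist camera it gives the pose at the moment of the call.
- ticket.close_job(): hands the job in; it is judged then, once.
The state is a dict: "t": time; "q": joint angles; "dq": joint speeds; "joint_torque": joint torques, N m; "tool_pos": TCP position; "orientation": TCP orientation; "force": force on the tool from outside, world axes, zero at the start; "wrist_torque": the same for the moment, N m; "opening": finger opening in m; "gripper_force": force on a finger pad.
Only numpy, scipy, OpenCV 4.12 (cv2) and the standard library are available. Lean on these libraries where they do the work, as an engineer would, in place of code of your own. Each camera call takes 0.05 s, during which the arm holds its last target. There are 200 camera calls.

## Working session

There is one attempt and no reset: what is moved stays moved. The work goes in short steps, Python scripts to look and compute and a tool call to move; the robot and the scene stay as the last step left them, time stands still between calls to the robot, and variables do not carry over. Pictures are saved under pics/ and viewed, at most 10 in all, crops included, and the job is handed in when it is done.

Besides the shell and the picture viewer there is one more tool, called after ">>>" in YAML: its name, and indented under it one key for each argument. arm_command: Moves the arm, as the interface text tells. Its arguments: {"type":"object","properties":{"deltas":{"type":"array"},"gripper":{"type":"number"},"squeeze":{"type":"number"}},"required":["deltas"]}

```bash
mkdir -p pics; cat > h.py <<'E'
import numpy as np,cv2
from plant import monitor,eyes,ticket
def snap(n,f):
    m=eyes.camera_model(n); im=eyes.read_camera(n); cv2.imwrite(f'pics/{f}.png',im); return im,m
def K(m): return np.array([[m['fx'],0,m['cx']],[0,m['fy'],m['cy']],[0,0,1.]]),np.array([m['k1'],0,0,0.])
def proj(m,P):
    k,d=K(m); return cv2.projectPoints(np.array(P,float).reshape(-1,3),np.array(m['rvec'],float),np.array(m['tvec'],float),k,d)[0].reshape(-1,2)
def ray(m,uv):
    k,d=K(m); p=cv2.undistortPoints(np.array(uv,float).reshape(1,1,2),k,d).ravel()
    R=cv2.Rodrigues(np.array(m['rvec'],float))[0]; return -R.T@np.array(m['tvec'],float),R.T@np.array([p[0],p[1],1])
def atz(m,uv,z):
    c,d=ray(m,uv); return c+d*(z-c[2])/d[2]
def tri(l):
    A=0;b=0
    for m,uv in l:
        c,d=ray(m,uv); d=d/np.linalg.norm(d); M=np.eye(3)-np.outer(d,d); A=A+M; b=b+M@c
    return np.linalg.solve(A,b)
E
python3 - <<'E'
from h import *
s=monitor.read_state();print({k:np.round(v,3) for k,v in s.items()})
a,m1=snap('scene','s0');b,m2=snap('top','t0');print(m1,m2)
E
```

```text
{'t': np.float64(0.0), 'q': array([ 1.153,  0.131,  1.489, -0.   ,  1.523, -0.085]), 'dq': array([-0.002,  0.002, -0.   , -0.001, -0.001,  0.002]), 'joint_torque': array([ 1.0000e-03, -5.5983e+01, -4.9178e+01,  7.7000e-02,  3.5000e-02,
       -0.0000e+00]), 'tool_pos': array([0.196, 0.567, 0.218]), 'orientation': array([-5.200e-01, -3.098e+00,  3.000e-03]), 'force': array([-0.08 ,  0.434,  0.761]), 'wrist_torque': array([-0.021,  0.015, -0.   ]), 'gripper_force': np.float64(0.0), 'opening': np.float64(0.093)}
{'fx': 430.22327061776275, 'fy': 430.22327061776275, 'cx': 318.1587300634525, 'cy': 209.03356779483147, 'k1': -0.04288357201194187, 'rvec': array([ 2.20531828, -0.73157813,  0.29921989]), 'tvec': array([-0.38053437,  0.38849251,  0.93859044])} {'fx': 418.7938489970486, 'fy': 418.7938489970486, 'cx': 313.6931370961679, 'cy': 194.8124040462723, 'k1': -0.0421495577135363, 'rvec': array([ 2.1428155 , -2.09138501,  0.19908541]), 'tvec': array([0.11232052, 0.57119905, 0.97634368])}
```

View pics/s0.png

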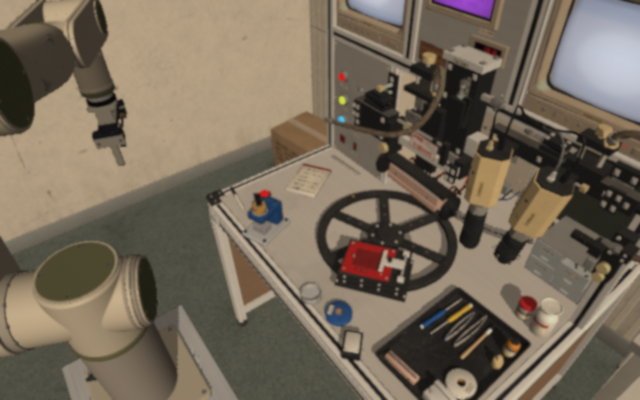

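View pics/t0.png

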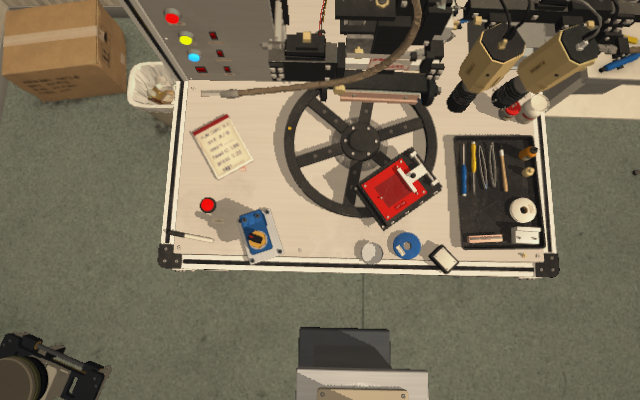

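The depth stop is at about (257,238) in top and (260,208) in scene, with the screw head at (257,239) in top. A red button stands nearby at (208,205) in top.

```bash
python3 - <<'E'
from h import *
m1=eyes.camera_model('scene');m2=eyes.camera_model('top')
print(tri([(m1,(259,199)),(m2,(257,239))]),atz(m2,(257,239),.14), atz(m2,(208,205),.04),atz(m2,(208,205),.1))
m=eyes.camera_model('wrist');R=cv2.Rodrigues(m['rvec'])[0];print('wristcam',-R.T@m['tvec'],R[2],m['fx'])
a=cv2.imread('pics/s0.png')[170:260,200:320];b=cv2.imread('pics/t0.png')[180:275,190:310]
cv2.imwrite('pics/c0.png',cv2.resize(np.vstack([a,b]),None,fx=3.2,fy=3.2,interpolation=2))
E
```

```text
[0.45120134 0.24863806 0.13456315] [0.44899473 0.24864154 0.14      ] [0.53909312 0.38972315 0.04      ] [0.5292347  0.37385432 0.1       ]
wristcam [0.11850841 0.59324358 0.38297411] [ 0.2806158  -0.09786675 -0.95481772] 286.44329066119525
```

View pics/c0.png

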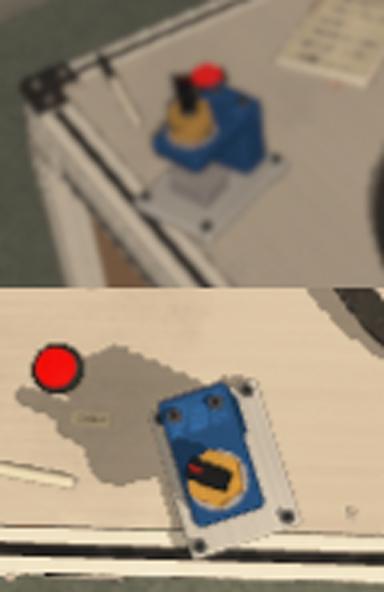

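The crop shows the brass nut with the black bar and its red dash on the upper-left half, and the blue column away from the robot. I'll move the wrist camera over it.

>>> arm_command:
  deltas:
    - [[2.1,-2.65,0.2,0,0,-3],[2.1,-2.65,0.2,0,0,-3],[2.1,-2.65,0.2,0,0,-3],[2.1,-2.65,0.2,0,0,-3],[2.1,-2.65,0.2,0,0,-3],[2.1,-2.65,0.2,0,0,-3],[2.1,-2.65,0.2,0,0,-3],[2.1,-2.65,0.2,0,0,-3],[2.1,-2.65,0.2,0,0,-3],[2.1,-2.65,0.2,0,0,-3],[2.1,-2.65,0.2,0,0,-3],[2.1,-2.65,0.2,0,0,-3]]

```text
t: 1.1
tool_pos: [0.4485, 0.2475, 0.2424]
orientation: [-1.456, -2.784, 0.001]
force: [0.4, 0.4, -0.3]
opening: 0.0931
gripper_force: 0.0
```

>>> arm_command:
  deltas:
    - [[0,0,0,0,0,0],[0,0,0,0,0,0],[0,0,0,0,0,0]]

```text
t: 1.35
tool_pos: [0.4476, 0.2492, 0.2422]
orientation: [-1.452, -2.785, 0.001]
force: [0.7, 0.3, -0.5]
opening: 0.0931
gripper_force: 0.0
```

```bash
python3 - <<'E'
from h import *
import json
a,m=snap('wrist','w1');json.dump({k:np.array(v).tolist() for k,v in m.items()},open('w1.json','w'))
s=monitor.read_state();print(s['t'],s['tool_pos'],s['q'],s['wrist_torque'],s['force'])
E
```

```text
1.4 [0.44735155 0.24962597 0.24223578] [ 4.08546132e-01 -1.16756423e-01  1.69368868e+00  4.23292782e-04
  1.56548201e+00 -2.02148412e-01] [-0.05955723 -0.00815152  0.01095529] [ 0.585699    1.76698382 -0.00582862]
```

View pics/w1.png

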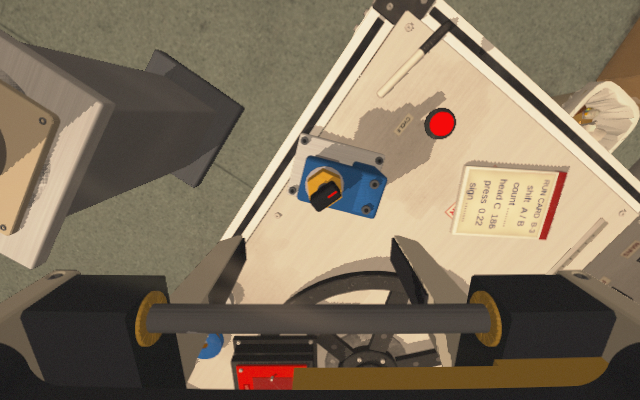

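The nut is at about (322,183) and the bar at (326,195), red dash on the right. The fingertips are near (235,240) and (400,240). Next I'll drop 6 cm for a second view.

>>> arm_command:
  deltas:
    - [[0,0,-2,0,0,0],[0,0,-2,0,0,0],[0,0,-2,0,0,0],[0,0,0,0,0,0],[0,0,0,0,0,0],[0,0,0,0,0,0]]

```text
t: 1.9
tool_pos: [0.4479, 0.25, 0.1838]
orientation: [1.45, 2.786, 0.001]
force: [-0.3, 0.7, 0.8]
opening: 0.0932
gripper_force: 0.0
```

```bash
python3 - <<'E'
from h import *
import json
a,m=snap('wrist','w2');json.dump({k:np.array(v).tolist() for k,v in m.items()},open('w2.json','w'))
s=monitor.read_state();print(s['t'],s['tool_pos'])
m1=json.load(open('w1.json'));print(atz(m1,(326,190),.142),proj(m1,s['tool_pos']),proj(m,s['tool_pos']), proj(m,[.451,.2486,.12]))
b=cv2.imread('pics/w1.png')[150:225,285:395]
u,v=proj(m,atz(m1,(326,190),.142))[0].astype(int);print(u,v)
a=a[v-50:v+50,u-50:u+70]
cv2.imwrite('pics/c1.png',np.vstack([cv2.resize(b,(600,409),interpolation=2)[:290],cv2.resize(a,(600,500),interpolation=2)])[:600]) if 0 else cv2.imwrite('pics/c2.png',np.hstack([cv2.resize(b,None,fx=3.6,fy=3.6,interpolation=2)[:270].copy(), cv2.resize(a,(324,270),interpolation=2)])) if 0 else None
cv2.imwrite('pics/c1.png',cv2.resize(b,None,fx=7,fy=7,interpolation=2));cv2.imwrite('pics/c2.png',cv2.resize(a,None,fx=6,fy=6,interpolation=2))
E
```

```text
1.95 [0.44841298 0.2499797  0.18427094]
[0.44830405 0.26291031 0.142     ] [[318.42347257 215.59235785]] [[317.45926546 247.97042106]] [[319.01736649 216.66174191]]
327 210
```

View pics/c1.png

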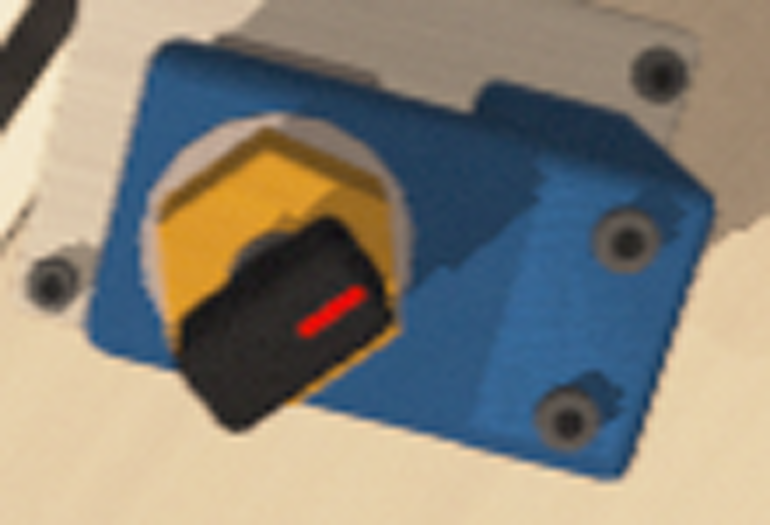

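View pics/c2.png

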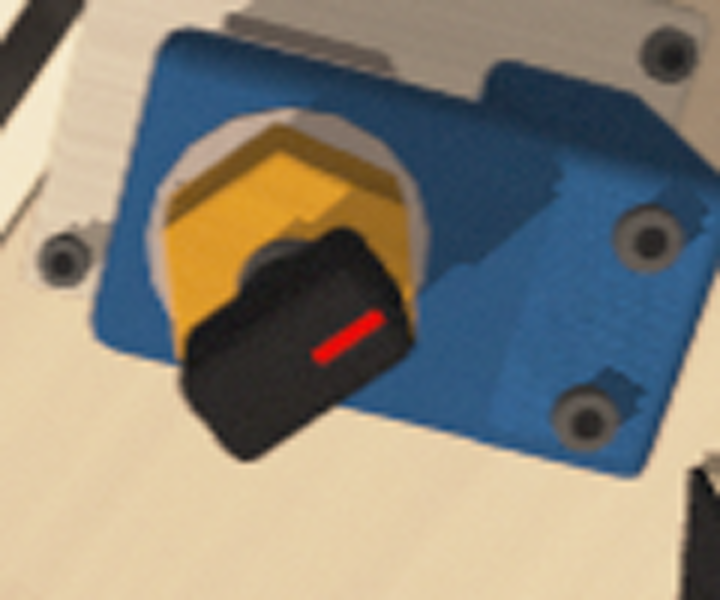

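```bash
cat > fit.py <<'E'
from h import *
import json
from scipy.optimize import least_squares as LS
m=[json.load(open('w1.json')),json.load(open('w2.json'))]
c1=lambda x,y:(285+(x+.5)/7-.5,150+(y+.5)/7-.5); c2=lambda x,y:(277+(x+.5)/6-.5,160+(y+.5)/6-.5)
pts={'back':((267,152),(282,152)),'left':((160,222),(168,226)),'right':((390,205),(405,206)),'d0':((300,330),(315,357)),'d1':((365,292),(382,317)),'hf':((235,432),(246,462)),'hr':((397,325),(412,345)),'botcorner':((267,125),(282,124)),'screwA':((627,241),(650,240)),'screwB':((568,422),(586,418))}
T={}
for k,(a,b) in pts.items():
    T[k]=tri([(m[0],c1(*a)),(m[1],c2(*b))]);print(k,T[k].round(4))
def res(p):
    x,y,ps,th,dz=p; r=[]
    for i,f in ((0,c1),(1,c2)):
        P=[];Q=[]
        for j,k in enumerate(('back','left','right')):
            o={'back':0,'left':1,'right':-1}[k]*s
            a=ps+o*np.pi/3; P.append([x+.02078*np.cos(a),y+.02078*np.sin(a),.11+dz]);Q.append(f(*pts[k][i]))
        for k,d in (('d0',None),('d1',None)): pass
        P.append([x+.011*np.cos(th),y+.011*np.sin(th),.142+dz]);Q.append((np.array(f(*pts['d0'][i]))+f(*pts['d1'][i]))/2)
        r.append(proj(m[i],P)-np.array(Q))
    return np.array(r).ravel()
d=T['d1']-T['d0'];th0=np.arctan2(d[1],d[0])
for s in (1,-1):
  b=T['back'];x0=[.449,.262,np.arctan2(b[1]-.262,b[0]-.449),th0,0]
  o=LS(res,x0);print(s,o.x,np.degrees(o.x[2:4]),o.cost,'th dash',np.degrees(th0));print(o.fun.round(1))
st=monitor.read_state();R=cv2.Rodrigues(np.array(st['orientation']))[0];print('tool y',np.degrees(np.arctan2(R[1,1],R[0,1])),st['tool_pos'],st['q'][[0,5]])
E
python3 fit.py
```

```text
back [0.4399 0.2709 0.1075]
left [0.4324 0.2531 0.1102]
right [0.4606 0.2741 0.1032]
d0 [0.4524 0.2594 0.1469]
d1 [0.4565 0.2684 0.146 ]
hf [0.4542 0.2417 0.1443]
hr [0.4655 0.2648 0.134 ]
botcorner [0.4375 0.2743 0.1074]
screwA [0.4968 0.29   0.095 ]
screwB [0.5114 0.2587 0.0849]
1 [ 0.45330167  0.25274204  2.21862287  1.01919317 -0.01043784] [127.11772651  58.39546699] 9.871367539547471 th dash 65.60811918412054
[ 0.   0.2 -0.7  0.1 -0.9  1.3  1.9 -0.1 -0.7 -0.1 -1.2 -0.6 -1.   1.3
  2.2 -1.6]
-1 [ 0.44271609  0.27148797  5.30285288 -0.64411943 -0.01945456] [303.83108913 -36.90532503] 449.93197910872 th dash 65.60811918412054
[  1.9  16.    1.5  -3.2   0.5  -0.1  -2.9  -8.7   1.5  18.2   1.6  -5.1
   0.6  -1.   -3.8 -12.8]
tool y 35.00212340895807 [0.44841298 0.2499797  0.18427094] [ 0.40864559 -0.20225995]
```

```bash
cat >> fit.py <<'E'
print('---')
s=1
r2=lambda p:res([p[0],p[1],p[2],p[3],0])
o=LS(r2,[.4487,.2527,2.2,1.05]);print(o.x,np.degrees(o.x[2:]),o.cost,o.fun.round(1))
for z in (.138,.142,.146):
  for i,f in ((0,c1),(1,c2)):
    g=lambda k:atz(m[i],f(*pts[k][i]),z)
    d=g('d1')-g('d0');e=g('hr')-g('hf');print(z,'dash',g('d0')[:2].round(4),g('d1')[:2].round(4),np.degrees(np.arctan2(d[1],d[0])),'edge',g('hf')[:2].round(4),g('hr')[:2].round(4),np.degrees(np.arctan2(e[1],e[0])),np.hypot(*e[:2]))
# washer centre z=.088 from extremes, nut corners at .110
for i,(f,w) in enumerate(((c1,[(142,240),(412,240),(277,113)]),(c2,[(148,240),(428,240),(286,106)]))):
    print('washer',[atz(m[i],f(*q),.088)[:2].round(4) for q in w])
    print('nut',[atz(m[i],f(*pts[k][i]),.11)[:2].round(4) for k in('back','left','right')])
    e=atz(m[i],f(*pts['screwB'][i]),.086)[:2]-atz(m[i],f(*pts['screwA'][i]),.086)[:2];print('arm y',np.degrees(np.arctan2(e[1],e[0])),np.hypot(*e))
mt=eyes.camera_model('top')
print('top view axis?',proj(mt,[[.4515,.2535,.142],[.449,.25,.142]]))
E
python3 fit.py | sed -n '/---/,$p'
```

```text
---
[0.45171044 0.25471475 2.2194467  1.13706427] [127.1649285   65.14898346] 11.22235311364203 [ 0.  -0.2 -1.3  0.  -0.3  1.2  1.8 -0.8 -0.7 -0.1 -2.  -0.  -0.1  1.8
  2.2 -1.5]
0.138 dash [0.4541 0.2574] [0.4583 0.267 ] 66.46352427614491 edge [0.4553 0.2398] [0.4648 0.2657] 69.92546780241962 0.02765250515108775
0.138 dash [0.4547 0.2569] [0.4586 0.2664] 67.7402172673318 edge [0.4559 0.2394] [0.4642 0.2655] 72.53765813865796 0.027375325517405732
0.142 dash [0.4533 0.2582] [0.4575 0.2678] 66.4635242761451 edge [0.4545 0.2409] [0.4639 0.2665] 69.92546780241962 0.027242108571593097
0.142 dash [0.4537 0.258 ] [0.4576 0.2674] 67.74021726733174 edge [0.4549 0.2409] [0.463  0.2665] 72.53765813865787 0.02685637813803187
0.146 dash [0.4525 0.2591] [0.4566 0.2685] 66.46352427614494 edge [0.4537 0.242 ] [0.4629 0.2672] 69.92546780241972 0.02683171199209837
0.146 dash [0.4527 0.2592] [0.4565 0.2683] 67.74021726733169 edge [0.4539 0.2424] [0.4618 0.2675] 72.53765813865795 0.026337430758658048
washer [array([0.4338, 0.244 ]), array([0.47  , 0.2694]), array([0.4397, 0.2738])]
nut [array([0.4393, 0.2711]), array([0.4322, 0.2529]), array([0.4593, 0.2751])]
arm y -69.58471018584287 0.03258312644974659
washer [array([0.4341, 0.2435]), array([0.4705, 0.269 ]), array([0.4395, 0.2737])]
nut [array([0.4397, 0.2716]), array([0.4325, 0.2531]), array([0.4589, 0.2752])]
arm y -70.30961222149809 0.03192375827415464
top view axis? [[254.74411424 237.73152602]
 [256.264517   238.90183655]]
```

>>> arm_command:
  deltas:
    - [[0.15,0.25,0,0,0,1.5],[0.15,0.25,0,0,0,1.5],[0,0,-1.5,0,0,0],[0,0,-2,0,0,0],[0,0,-2,0,0,0],[0,0,-2,0,0,0],[0,0,0,0,0,0],[0,0,0,0,0,0],[0,0,0,0,0,0]]
  gripper: 0.1

```text
t: 2.7
tool_pos: [0.4519, 0.2545, 0.1092]
orientation: [1.377, 2.822, 0.002]
force: [-0.4, -0.4, 0.4]
opening: 0.0513
gripper_force: 0.0
```

>>> arm_command:
  deltas:
    - [[0,0,-0.75,0,0,0],[0,0,-0.75,0,0,0],[0,0,0,0,0,0],[0,0,0,0,0,0],[0,0,0,0,0,0]]

```text
t: 3.12
tool_pos: [0.451, 0.2541, 0.0927]
orientation: [-1.379, -2.823, 0.0]
force: [-0.2, -0.1, 0.4]
opening: 0.0513
gripper_force: 0.0
```

>>> arm_command:
  deltas:
    - [[0,0,0,0,0,0],[0,0,0,0,0,0],[0,0,0,0,0,0],[0,0,0,0,0,0],[0,0,0,0,0,0],[0,0,0,0,0,0]]
  gripper: -0.5
  squeeze: 10

```text
t: 3.62
tool_pos: [0.4521, 0.2549, 0.0932]
orientation: [1.378, 2.822, 0.004]
force: [4.7, 4.1, -2.0]
opening: 0.0363
gripper_force: 10.0
```

```bash
cat > st.py <<'E'
from h import *
s=monitor.read_state();R=cv2.Rodrigues(np.array(s['orientation']))[0]
print(round(float(s['t']),2),'pos',s['tool_pos'].round(4),'yaw',round(float(np.degrees(np.arctan2(R[1,1],R[0,1]))),2),'tz',R[:,2].round(3),'q6',s['q'][5].round(3),'F',s['force'].round(1),'M',s['wrist_torque'].round(3),'op',round(float(s['opening']),4),'gf',round(float(s['gripper_force']),1))
y=R[:,1];print('F along y',round(float(y@s['force']),1))
E
python3 st.py
```

```text
3.62 pos [0.4521 0.2549 0.0932] yaw 37.94 tz [ 0.003  0.002 -1.   ] q6 -0.248 F [ 4.7  4.1 -2. ] M [ 0.551 -0.629  0.088] op 0.0363 gf 10.0
F along y 6.3
```

>>> arm_command:
  deltas:
    - [[0.08,0.06,0,0,0,0],[0,0,0,0,0,0],[0,0,0,0,0,0],[0,0,0,0,0,0]]
  squeeze: 40

```text
t: 3.95
tool_pos: [0.4522, 0.2549, 0.0931]
orientation: [1.379, 2.822, 0.001]
force: [0.4, 0.1, 4.7]
opening: 0.0358
gripper_force: 39.7
```

```bash
python3 st.py
```

```text
3.95 pos [0.4522 0.2549 0.0931] yaw 37.94 tz [ 0.001  0.    -1.   ] q6 -0.248 F [0.4 0.1 4.7] M [-0.002  0.158  0.126] op 0.0358 gf 39.7
F along y 0.4
```

>>> arm_command:
  deltas:
    - [[0,0,0.02,0,0,4],[0,0,0.02,0,0,4],[0,0,0.02,0,0,4],[0,0,0,0,0,0]]

```text
t: 4.28
tool_pos: [0.4523, 0.255, 0.0937]
orientation: [1.071, 2.952, 0.002]
force: [1.8, 1.6, 3.1]
opening: 0.0357
gripper_force: 39.7
```

```bash
python3 st.py
```

```text
4.28 pos [0.4523 0.255  0.0937] yaw 50.11 tz [ 0.001  0.001 -1.   ] q6 -0.46 F [1.8 1.6 3.1] M [ 0.197 -0.191  0.083] op 0.0357 gf 39.7
F along y 2.4
```

>>> arm_command:
  deltas:
    - [[0,0,0.02,0,0,4],[0,0,0.02,0,0,4],[0,0,0.02,0,0,4],[0,0,0.02,0,0,4],[0,0,0.02,0,0,4]]

```text
t: 4.7
tool_pos: [0.4525, 0.2553, 0.0948]
orientation: [0.546, 3.092, 0.003]
force: [2.3, 3.6, 2.4]
opening: 0.0357
gripper_force: 39.5
```

```bash
python3 st.py
```

```text
4.7 pos [0.4525 0.2553 0.0948] yaw 69.97 tz [ 0.002  0.001 -1.   ] q6 -0.807 F [2.3 3.6 2.4] M [ 0.641 -0.501 -0.094] op 0.0357 gf 39.5
F along y 4.1
```

>>> arm_command:
  deltas:
    - [[0,0,0.02,0,0,4],[0,0,0.02,0,0,4],[0,0,0.02,0,0,4],[0,0,0.02,0,0,4],[0,0,0.02,0,0,4],[0,0,0,0,0,0],[0,0,0,0,0,0],[0,0,0,0,0,0]]

```text
t: 5.37
tool_pos: [0.4526, 0.2557, 0.0958]
orientation: [0.006, 3.14, 0.003]
force: [3.7, 5.9, 1.2]
opening: 0.0359
gripper_force: 39.7
```

```bash
python3 st.py
```

```text
5.37 pos [0.4526 0.2557 0.0958] yaw 89.79 tz [ 0.002  0.002 -1.   ] q6 -1.153 F [3.7 5.9 1.2] M [ 0.865 -0.486  0.034] op 0.0359 gf 39.7
F along y 6.0
```

>>> arm_command:
  deltas:
    - [[0,0,0,0,0,0],[0,0,0,0,0,0],[0,0,0,0,0,0],[0,0.05,0.7,0,0,0],[0,0,0.8,0,0,0],[0,0,0.8,0,0,0],[0,0,0,0,0,0],[0,0,0,0,0,0],[0,0,0,0,0,0]]
  gripper: 0.15

```text
t: 6.12
tool_pos: [0.4519, 0.2552, 0.1185]
orientation: [0.002, 3.141, 0.0]
force: [-0.4, -0.4, -1.0]
opening: 0.0533
gripper_force: 0.0
```

```bash
cat > dash.py <<'E'
from h import *
import sys
def dash(zt,name,near=40):
    im,m=snap('wrist',name)
    im=im.astype(int); red=((im[...,2]>130)&(im[...,1]<70)&(im[...,0]<70)).astype(np.uint8)
    u,v=proj(m,[.452,.2555,zt])[0]; n,l,st,c=cv2.connectedComponentsWithStats(red)
    for i in range(1,n):
        if st[i,4]>8 and np.hypot(c[i,0]-u,c[i,1]-v)<near:
            ys,xs=np.where(l==i); P=np.array([atz(m,p,zt)[:2] for p in zip(xs,ys)]); mu=P.mean(0); w=np.linalg.svd(P-mu)[2][0]
            a=np.degrees(np.arctan2(w[1],w[0]))%180; print('dash',mu.round(4),'ang',round(a,1),'area',st[i,4],'px',c[i].round(0),'axis',[(mu-.011*s*w*np.sign(w[1])).round(4).tolist() for s in (1,-1)])
dash(.142,sys.argv[1])
E
python3 st.py; python3 dash.py w3
```

```text
6.12 pos [0.4519 0.2552 0.1185] yaw 89.93 tz [ 0.  0. -1.] q6 -1.154 F [-0.4 -0.4 -1. ] M [ 0.042 -0.01  -0.03 ] op 0.0533 gf 0.0
F along y -0.4
dash [0.4552 0.2626] ang 70.7 area 47 px [332. 271.] axis [[0.4516, 0.2523], [0.4589, 0.273]]
```

>>> arm_command:
  deltas:
    - [[0,0,0,0,0,6.8],[0,0,0,0,0,6.8],[0,0,0,0,0,6.8],[0,0,0,0,0,6.8],[0,0,0,0,0,6.8],[0,0,0,0,0,6.8],[0,0,0,0,0,6.8],[0,0,0,0,0,6.8],[0,0,0,0,0,6.8],[0,0,0,0,0,6.8],[0,0,0,0,0,0],[0,0,0,0,0,0]]

```text
t: 7.17
tool_pos: [0.4515, 0.2551, 0.1178]
orientation: [1.75, -2.608, -0.0]
force: [0.4, -0.0, -0.1]
opening: 0.0538
gripper_force: 0.0
```

```bash
python3 st.py; python3 dash.py w4
```

```text
7.17 pos [0.4515 0.2551 0.1178] yaw 157.72 tz [-0.001 -0.    -1.   ] q6 -2.337 F [ 0.4 -0.  -0.1] M [ 0.115  0.103 -0.047] op 0.0538 gf 0.0
F along y -0.4
dash [0.4552 0.2626] ang 70.7 area 64 px [319. 282.] axis [[0.4516, 0.2522], [0.4588, 0.273]]
```

>>> arm_command:
  deltas:
    - [[0,0,0,0,0,0],[0,0,0,0,0,0],[0,0,0,0,0,0],[0,0,0,0,0,0],[0,0,0,0,0,0],[0,0,0,0,0,0],[0,0,0,0,0,0]]
  gripper: -0.9
  squeeze: 6

```text
t: 7.8
tool_pos: [0.4514, 0.2553, 0.1182]
orientation: [1.755, -2.605, -0.001]
force: [-1.9, 0.7, 0.6]
opening: 0.0167
gripper_force: 5.8
```

```bash
python3 st.py
```

```text
7.8 pos [0.4514 0.2553 0.1182] yaw 157.92 tz [-0.001  0.    -1.   ] q6 -2.341 F [-1.9  0.7  0.6] M [ 0.169  0.395 -0.009] op 0.0167 gf 5.8
F along y 2.1
```

>>> arm_command:
  deltas:
    - [[-0.03,0.01,0,0,0,1.4],[0,0,0,0,0,1.4],[0,0,0,0,0,0],[0,0,0,0,0,0]]
  squeeze: 30

```text
t: 8.13
tool_pos: [0.4515, 0.2555, 0.1183]
orientation: [-1.819, 2.561, 0.0]
force: [-1.8, 1.9, 0.8]
opening: 0.016
gripper_force: 29.7
```

```bash
python3 st.py
```

```text
8.13 pos [0.4515 0.2555 0.1183] yaw 160.75 tz [ 0.  0. -1.] q6 -2.39 F [-1.8  1.9  0.8] M [0.438 0.296 0.021] op 0.016 gf 29.7
F along y 2.3
```

>>> arm_command:
  deltas:
    - [[0,0,-0.016,0,0,-3],[0,0,-0.016,0,0,-3],[0,0,-0.016,0,0,-3],[0,0,-0.016,0,0,-3]]

```text
t: 8.47
tool_pos: [0.4514, 0.2555, 0.1176]
orientation: [-1.537, 2.74, 0.001]
force: [-1.8, 2.2, 0.4]
opening: 0.0154
gripper_force: 29.7
```

```bash
python3 st.py
```

```text
8.47 pos [0.4514 0.2555 0.1176] yaw 148.58 tz [-0.  0. -1.] q6 -2.177 F [-1.8  2.2  0.4] M [0.462 0.376 0.022] op 0.0154 gf 29.7
F along y 2.7
```

>>> arm_command:
  deltas:
    - [[0,0,-0.016,0,0,-3],[0,0,-0.016,0,0,-3],[0,0,-0.01,0,0,-2]]

```text
t: 8.72
tool_pos: [0.4514, 0.2555, 0.1172]
orientation: [-1.342, 2.841, 0.001]
force: [-0.8, 2.6, 1.3]
opening: 0.0158
gripper_force: 29.7
```

```bash
python3 st.py
```

```text
8.72 pos [0.4514 0.2555 0.1172] yaw 140.57 tz [-0.  0. -1.] q6 -2.038 F [-0.8  2.6  1.3] M [0.51  0.319 0.088] op 0.0158 gf 29.7
F along y 2.3
```

>>> arm_command:
  deltas:
    - [[0,0,-0.01,0,0,-2],[0,0,-0.01,0,0,-2]]

```text
t: 8.88
tool_pos: [0.4514, 0.2555, 0.117]
orientation: [1.243, -2.885, -0.001]
force: [-1.4, 2.4, 0.4]
opening: 0.0162
gripper_force: 29.7
```

```bash
python3 st.py
```

```text
8.88 pos [0.4514 0.2555 0.117 ] yaw 136.63 tz [-0.  0. -1.] q6 -1.969 F [-1.4  2.4  0.4] M [0.487 0.318 0.041] op 0.0162 gf 29.7
F along y 2.7
```

```bash
cat > av.py <<'E'
from h import *
L=[]
for i in range(8):
    s=monitor.read_state();L.append(np.r_[s['wrist_torque'][2],s['joint_torque'][5],s['force']]);eyes.read_camera('wrist')
L=np.array(L);R=cv2.Rodrigues(np.array(s['orientation']))[0]
print(round(float(s['t']),2),'yaw',round(float(np.degrees(np.arctan2(R[1,1],R[0,1]))),2),'z',s['tool_pos'][2].round(4),'Mz',L[:,0].mean().round(3),'sd',L[:,0].std().round(3),'tq6',L[:,1].mean().round(3),L[:,1].std().round(4),'F',L[:,2:].mean(0).round(1),'op',round(float(s['opening']),4))
E
python3 av.py
```

```text
9.23 yaw 136.78 z 0.117 Mz -0.05 sd 0.044 tq6 -0.069 0.4655 F [-2.   2.8  0.4] op 0.0161
```

>>> arm_command:
  deltas:
    - [[0,0,-0.01,0,0,-2],[0,0,-0.01,0,0,-2]]

```text
t: 9.45
tool_pos: [0.4514, 0.2555, 0.1168]
orientation: [-1.143, 2.926, 0.001]
force: [-2.4, 2.9, -0.2]
opening: 0.0162
gripper_force: 29.7
```

```bash
python3 av.py
```

```text
9.8 yaw 132.8 z 0.1168 Mz -0.033 sd 0.041 tq6 -0.104 0.5046 F [-2.5  4.1  0.4] op 0.0156
```

```bash
cat > lg.py <<'E'
from h import *
s=monitor.read_state();R=cv2.Rodrigues(np.array(s['orientation']))[0]
l='%.2f yaw %.2f z %.4f Mz %.3f Fz %.1f op %.4f'%(s['t'],np.degrees(np.arctan2(R[1,1],R[0,1])),s['tool_pos'][2],s['wrist_torque'][2],s['force'][2],s['opening']);print(l);open('log.txt','a').write(l+'\n')
E
echo ok
```

```text
ok
```

>>> arm_command:
  deltas:
    - [[0,0,-0.008,0,0,-1.5],[0,0,-0.008,0,0,-1.5]]

```text
t: 10.02
tool_pos: [0.4514, 0.2555, 0.1167]
orientation: [-1.068, 2.955, 0.001]
force: [-2.7, 4.1, 0.7]
opening: 0.016
gripper_force: 29.7
```

```bash
python3 lg.py
```

```text
10.02 yaw 129.75 z 0.1167 Mz 0.024 Fz 0.7 op 0.0160
```

>>> arm_command:
  deltas:
    - [[0,0,-0.008,0,0,-1.5]]

```text
t: 10.1
tool_pos: [0.4514, 0.2555, 0.1165]
orientation: [1.029, -2.968, -0.001]
force: [-2.6, 4.1, 0.6]
opening: 0.0159
gripper_force: 29.7
```

```bash
python3 lg.py
```

```text
10.10 yaw 128.24 z 0.1165 Mz 0.089 Fz 0.6 op 0.0159
```

>>> arm_command:
  deltas:
    - [[0,0,-0.008,0,0,-1.5]]

```text
t: 10.18
tool_pos: [0.4514, 0.2555, 0.1165]
orientation: [0.99, -2.982, -0.001]
force: [-2.6, 4.5, 0.1]
opening: 0.016
gripper_force: 29.7
```

```bash
python3 lg.py
```

```text
10.18 yaw 126.74 z 0.1165 Mz 0.054 Fz 0.1 op 0.0160
```

>>> arm_command:
  deltas:
    - [[0,0,-0.008,0,0,-1.5]]

```text
t: 10.27
tool_pos: [0.4514, 0.2555, 0.1164]
orientation: [0.951, -2.994, -0.001]
force: [-2.5, 5.0, -0.2]
opening: 0.0158
gripper_force: 29.7
```

```bash
python3 lg.py
```

```text
10.27 yaw 125.24 z 0.1164 Mz 0.032 Fz -0.2 op 0.0158
```

>>> arm_command:
  deltas:
    - [[0,0,-0.008,0,0,-1.5]]

```text
t: 10.35
tool_pos: [0.4514, 0.2555, 0.1163]
orientation: [0.912, -3.006, -0.001]
force: [-2.5, 4.8, 0.3]
opening: 0.0158
gripper_force: 29.7
```

```bash
python3 lg.py
```

```text
10.35 yaw 123.74 z 0.1163 Mz 0.097 Fz 0.3 op 0.0158
```

>>> arm_command:
  deltas:
    - [[0,0,-0.008,0,0,-1.5]]

```text
t: 10.43
tool_pos: [0.4514, 0.2555, 0.1163]
orientation: [-0.872, 3.018, 0.001]
force: [-2.8, 4.1, 0.9]
opening: 0.0159
gripper_force: 29.7
```

```bash
python3 lg.py
```

```text
10.43 yaw 122.24 z 0.1163 Mz 0.068 Fz 0.9 op 0.0159
```

>>> arm_command:
  deltas:
    - [[0,0,-0.008,0,0,-1.5],[0,0,-0.008,0,0,-1.5]]

```text
t: 10.6
tool_pos: [0.4514, 0.2555, 0.1161]
orientation: [0.793, -3.04, -0.001]
force: [-2.5, 4.7, 0.4]
opening: 0.0156
gripper_force: 29.7
```

```bash
python3 lg.py
```

```text
10.60 yaw 119.24 z 0.1161 Mz 0.075 Fz 0.4 op 0.0156
```

>>> arm_command:
  deltas:
    - [[0,0,-0.008,0,0,-1.5]]

```text
t: 10.68
tool_pos: [0.4514, 0.2555, 0.116]
orientation: [-0.753, 3.05, 0.001]
force: [-2.9, 5.0, 0.3]
opening: 0.0158
gripper_force: 29.7
```

```bash
python3 lg.py
```

```text
10.68 yaw 117.74 z 0.1160 Mz 0.043 Fz 0.3 op 0.0158
```

>>> arm_command:
  deltas:
    - [[0,0,-0.008,0,0,-1.5]]

```text
t: 10.77
tool_pos: [0.4514, 0.2555, 0.1159]
orientation: [0.713, -3.06, -0.001]
force: [-3.1, 4.4, 0.6]
opening: 0.0157
gripper_force: 29.7
```

```bash
python3 lg.py
```

```text
10.77 yaw 116.24 z 0.1159 Mz 0.094 Fz 0.6 op 0.0157
```

>>> arm_command:
  deltas:
    - [[0,0,-0.008,0,0,-1.5]]

```text
t: 10.85
tool_pos: [0.4514, 0.2555, 0.1158]
orientation: [0.673, -3.069, -0.001]
force: [-3.5, 4.3, 0.4]
opening: 0.0159
gripper_force: 29.7
```

```bash
python3 lg.py
```

```text
10.85 yaw 114.74 z 0.1158 Mz 0.048 Fz 0.4 op 0.0159
```

>>> arm_command:
  deltas:
    - [[0,0,-0.008,0,0,-1.5]]

```text
t: 10.93
tool_pos: [0.4514, 0.2555, 0.1158]
orientation: [0.633, -3.077, -0.001]
force: [-3.1, 4.4, 0.2]
opening: 0.0154
gripper_force: 29.7
```

```bash
python3 lg.py
```

```text
10.93 yaw 113.24 z 0.1158 Mz 0.052 Fz 0.2 op 0.0154
```

>>> arm_command:
  deltas:
    - [[0,0,-0.008,0,0,-1.5]]

```text
t: 11.02
tool_pos: [0.4514, 0.2556, 0.1157]
orientation: [0.592, -3.085, -0.001]
force: [-2.7, 5.2, 0.8]
opening: 0.0158
gripper_force: 29.7
```

```bash
python3 lg.py
```

```text
11.02 yaw 111.74 z 0.1157 Mz 0.075 Fz 0.8 op 0.0158
```

Still free (about 0.062 N m). Continuing.

>>> arm_command:
  deltas:
    - [[0,0,-0.008,0,0,-1.5],[0,0,-0.008,0,0,-1.5]]

```text
t: 11.18
tool_pos: [0.4514, 0.2556, 0.1155]
orientation: [0.511, -3.1, -0.001]
force: [-2.9, 4.4, 1.4]
opening: 0.0156
gripper_force: 29.7
```

```bash
python3 lg.py
```

```text
11.18 yaw 108.74 z 0.1155 Mz 0.064 Fz 1.4 op 0.0156
```

>>> arm_command:
  deltas:
    - [[0,0,-0.008,0,0,-1.5]]

```text
t: 11.27
tool_pos: [0.4514, 0.2556, 0.1154]
orientation: [0.471, -3.106, -0.001]
force: [-3.6, 4.6, 1.6]
opening: 0.0155
gripper_force: 29.7
```

```bash
python3 lg.py
```

```text
11.27 yaw 107.24 z 0.1154 Mz 0.097 Fz 1.6 op 0.0155
```

>>> arm_command:
  deltas:
    - [[0,0,-0.008,0,0,-1.5]]

```text
t: 11.35
tool_pos: [0.4514, 0.2556, 0.1154]
orientation: [0.43, -3.112, -0.001]
force: [-2.3, 4.7, 1.1]
opening: 0.0158
gripper_force: 29.7
```

```bash
python3 lg.py
```

```text
11.35 yaw 105.74 z 0.1154 Mz 0.078 Fz 1.1 op 0.0158
```

>>> arm_command:
  deltas:
    - [[0,0,-0.008,0,0,-1.5]]

```text
t: 11.43
tool_pos: [0.4514, 0.2556, 0.1153]
orientation: [0.389, -3.117, -0.001]
force: [-2.5, 4.4, 1.1]
opening: 0.0161
gripper_force: 29.7
```

```bash
python3 lg.py
```

```text
11.43 yaw 104.24 z 0.1153 Mz 0.046 Fz 1.1 op 0.0161
```

>>> arm_command:
  deltas:
    - [[0,0,-0.008,0,0,-1.5]]

```text
t: 11.52
tool_pos: [0.4514, 0.2556, 0.1152]
orientation: [0.348, -3.122, -0.001]
force: [-3.7, 5.5, 1.1]
opening: 0.016
gripper_force: 29.7
```

```bash
python3 lg.py
```

```text
11.52 yaw 102.74 z 0.1152 Mz 0.074 Fz 1.1 op 0.0160
```

>>> arm_command:
  deltas:
    - [[0,0,-0.008,0,0,-1.5]]

```text
t: 11.6
tool_pos: [0.4514, 0.2556, 0.1152]
orientation: [0.308, -3.126, -0.001]
force: [-3.5, 5.3, 0.2]
opening: 0.0159
gripper_force: 29.7
```

```bash
python3 lg.py
```

```text
11.60 yaw 101.24 z 0.1152 Mz 0.072 Fz 0.2 op 0.0159
```

>>> arm_command:
  deltas:
    - [[0,0,-0.008,0,0,-1.5]]

```text
t: 11.68
tool_pos: [0.4514, 0.2556, 0.1151]
orientation: [0.267, -3.13, -0.001]
force: [-3.3, 4.5, 1.2]
opening: 0.0162
gripper_force: 29.7
```

```bash
python3 lg.py
```

```text
11.68 yaw 99.74 z 0.1151 Mz 0.097 Fz 1.2 op 0.0162
```

>>> arm_command:
  deltas:
    - [[0,0,-0.008,0,0,-1.5]]

```text
t: 11.77
tool_pos: [0.4514, 0.2556, 0.1151]
orientation: [0.226, -3.133, -0.001]
force: [-3.1, 3.9, 1.7]
opening: 0.0159
gripper_force: 29.7
```

```bash
python3 lg.py
```

```text
11.77 yaw 98.24 z 0.1151 Mz 0.063 Fz 1.7 op 0.0159
```

>>> arm_command:
  deltas:
    - [[0,0,-0.008,0,0,-1.5]]

```text
t: 11.85
tool_pos: [0.4514, 0.2556, 0.115]
orientation: [0.185, -3.136, -0.001]
force: [-3.8, 5.1, 2.8]
opening: 0.0159
gripper_force: 29.7
```

```bash
python3 lg.py
```

```text
11.85 yaw 96.74 z 0.1150 Mz 0.082 Fz 2.8 op 0.0159
```

>>> arm_command:
  deltas:
    - [[0,0,-0.008,0,0,-1.5]]

```text
t: 11.93
tool_pos: [0.4514, 0.2556, 0.115]
orientation: [0.144, -3.138, -0.001]
force: [-3.0, 5.7, 2.0]
opening: 0.0157
gripper_force: 29.7
```

```bash
python3 lg.py
```

```text
11.93 yaw 95.24 z 0.1150 Mz 0.135 Fz 2.0 op 0.0157
```

>>> arm_command:
  deltas:
    - [[0,0,-0.008,0,0,-1.5]]

```text
t: 12.02
tool_pos: [0.4514, 0.2556, 0.1149]
orientation: [0.103, -3.14, -0.001]
force: [-2.8, 5.0, 0.6]
opening: 0.0161
gripper_force: 29.7
```

```bash
python3 lg.py
```

```text
12.02 yaw 93.74 z 0.1149 Mz 0.113 Fz 0.6 op 0.0161
```

>>> arm_command:
  deltas:
    - [[0,0,-0.008,0,0,-1.5]]

```text
t: 12.1
tool_pos: [0.4514, 0.2556, 0.1148]
orientation: [0.061, -3.141, -0.001]
force: [-3.1, 5.1, 2.1]
opening: 0.0158
gripper_force: 29.7
```

```bash
python3 lg.py
```

```text
12.10 yaw 92.24 z 0.1148 Mz 0.121 Fz 2.1 op 0.0158
```

>>> arm_command:
  deltas:
    - [[0,0,-0.008,0,0,-1.5]]

```text
t: 12.18
tool_pos: [0.4515, 0.2556, 0.1148]
orientation: [-0.02, 3.141, 0.001]
force: [-3.7, 3.3, 2.9]
opening: 0.0158
gripper_force: 29.7
```

```bash
python3 lg.py; python3 - <<'E'
import re,numpy as np
from scipy.optimize import curve_fit as C
L=np.array([[float(x) for x in re.findall(r'yaw ([\d.]+).*Mz ([-\d.]+)',l)[0]] for l in open('log.txt')])
f=lambda y,b,y0,k:b+k*np.radians(np.maximum(0,y0-y))
for k in(.3,.4,.5):
    p,c=C(lambda y,b,y0:f(y,b,y0,k),L[:,0],L[:,1],[.06,100]);print(k,p,np.sqrt(np.diag(c)),'rise',f(L[-1,0],*p,k)-p[0])
E
```

```text
12.18 yaw 90.75 z 0.1148 Mz 0.147 Fz 2.9 op 0.0158
0.3 [6.47500000e-02 1.03558248e+02] [0.0053198  1.69334393] rise 0.06706382887675637
0.4 [6.52941177e-02 1.01499649e+02] [0.00512292 1.29719552] rise 0.07504671011564851
0.5 [6.56666667e-02 1.00125212e+02] [0.00502352 1.08788287] rise 0.08181415597301131
```

>>> arm_command:
  deltas:
    - [[0,0,0,0,0,0],[0,0,0,0,0,0],[0,0,0,0,0,0],[0,0.04,-0.6,0,0,-0.5],[0,0,-0.6,0,0,-0.5],[0,0,-0.65,0,0,0],[0,0,0,0,0,0],[0,0,0,0,0,0],[0,0,0,0,0,0]]
  gripper: 0.15

```text
t: 12.93
tool_pos: [0.4513, 0.2556, 0.0958]
orientation: [-0.007, -3.141, 0.001]
force: [1.6, 0.3, -0.7]
opening: 0.0533
gripper_force: 0.0
```

```bash
python3 st.py; python3 dash.py w5
```

```text
12.93 pos [0.4513 0.2556 0.0958] yaw 89.74 tz [-0.001 -0.    -1.   ] q6 -1.15 F [ 1.6  0.3 -0.7] M [ 0.036  0.012 -0.026] op 0.0533 gf 0.0
F along y 0.4
dash [0.456  0.2554] ang 1.2 area 31 px [319. 298.] axis [[0.445, 0.2552], [0.467, 0.2556]]
```

>>> arm_command:
  deltas:
    - [[0,0,0,0,0,0],[0,0,0,0,0,0],[0,0,0,0,0,0],[0,0,0,0,0,0],[0,0,0,0,0,0],[0,0,0,0,0,0]]
  gripper: -0.5
  squeeze: 10

```text
t: 13.48
tool_pos: [0.4517, 0.2558, 0.0963]
orientation: [0.007, 3.141, 0.0]
force: [0.3, 0.8, 1.8]
opening: 0.0359
gripper_force: 10.0
```

```bash
python3 st.py
```

```text
13.48 pos [0.4517 0.2558 0.0963] yaw 89.74 tz [ 0.  0. -1.] q6 -1.15 F [0.3 0.8 1.8] M [ 0.089 -0.024  0.042] op 0.0359 gf 10.0
F along y 0.8
```

>>> arm_command:
  deltas:
    - [[0,0,0,0,0,0],[0,0,0,0,0,0],[0,0,-0.02,0,0,-4],[0,0,-0.02,0,0,-4],[0,0,-0.02,0,0,-4],[0,0,-0.02,0,0,-4],[0,0,-0.02,0,0,-4],[0,0,-0.01,0,0,-2]]
  squeeze: 40

```text
t: 14.15
tool_pos: [0.4516, 0.2557, 0.0951]
orientation: [0.613, 3.081, 0.0]
force: [-0.2, -0.2, 1.1]
opening: 0.0356
gripper_force: 39.9
```

```bash
mv log.txt log_screw.txt; python3 lg.py
```

```text
14.15 yaw 67.50 z 0.0951 Mz 0.064 Fz 1.1 op 0.0356
```

>>> arm_command:
  deltas:
    - [[0,0,-0.01,0,0,-2],[0,0,-0.01,0,0,-2]]

```text
t: 14.32
tool_pos: [0.4516, 0.2557, 0.0949]
orientation: [0.716, 3.059, 0.0]
force: [-0.4, 0.1, 1.4]
opening: 0.0361
gripper_force: 39.9
```

```bash
python3 lg.py
```

```text
14.32 yaw 63.63 z 0.0949 Mz 0.086 Fz 1.4 op 0.0361
```

>>> arm_command:
  deltas:
    - [[0,0,-0.01,0,0,-2]]

```text
t: 14.4
tool_pos: [0.4516, 0.2557, 0.0948]
orientation: [0.77, 3.046, 0.0]
force: [1.2, 0.5, 0.5]
opening: 0.0359
gripper_force: 39.9
```

```bash
python3 lg.py
```

```text
14.40 yaw 61.64 z 0.0948 Mz 0.082 Fz 0.5 op 0.0359
```

>>> arm_command:
  deltas:
    - [[0,0,-0.01,0,0,-2]]

```text
t: 14.48
tool_pos: [0.4516, 0.2557, 0.0947]
orientation: [0.823, 3.032, 0.0]
force: [0.6, -0.3, 1.4]
opening: 0.0358
gripper_force: 39.9
```

```bash
python3 lg.py
```

```text
14.48 yaw 59.64 z 0.0947 Mz 0.099 Fz 1.4 op 0.0358
```

>>> arm_command:
  deltas:
    - [[0,0,-0.01,0,0,-2]]

```text
t: 14.57
tool_pos: [0.4516, 0.2557, 0.0946]
orientation: [0.875, 3.017, 0.0]
force: [-0.1, 0.0, 1.1]
opening: 0.0357
gripper_force: 39.9
```

```bash
python3 lg.py
```

```text
14.57 yaw 57.64 z 0.0946 Mz 0.067 Fz 1.1 op 0.0357
```

>>> arm_command:
  deltas:
    - [[0,0,-0.01,0,0,-2]]

```text
t: 14.65
tool_pos: [0.4516, 0.2557, 0.0944]
orientation: [0.928, 3.001, 0.0]
force: [-0.4, 0.7, 1.3]
opening: 0.0358
gripper_force: 39.9
```

```bash
python3 lg.py
```

```text
14.65 yaw 55.63 z 0.0944 Mz 0.049 Fz 1.3 op 0.0358
```

>>> arm_command:
  deltas:
    - [[0,0,-0.01,0,0,-2]]

```text
t: 14.73
tool_pos: [0.4516, 0.2557, 0.0944]
orientation: [0.98, 2.984, 0.0]
force: [-0.1, -0.6, 1.0]
opening: 0.0357
gripper_force: 39.9
```

```bash
python3 lg.py;python3 st.py
```

```text
14.73 yaw 53.64 z 0.0944 Mz 0.046 Fz 1.0 op 0.0357
14.73 pos [0.4516 0.2557 0.0944] yaw 53.64 tz [ 0.  0. -1.] q6 -0.52 F [-0.1 -0.6  1. ] M [ 0.024 -0.02   0.046] op 0.0357 gf 39.9
F along y -0.5
```

>>> arm_command:
  deltas:
    - [[0,0,-0.01,0,0,-2],[0,0,-0.01,0,0,-2]]

```text
t: 14.9
tool_pos: [0.4516, 0.2557, 0.0942]
orientation: [1.084, 2.948, 0.0]
force: [0.9, 0.0, 1.2]
opening: 0.0357
gripper_force: 39.9
```

```bash
python3 lg.py
```

```text
14.90 yaw 49.64 z 0.0942 Mz 0.109 Fz 1.2 op 0.0357
```

>>> arm_command:
  deltas:
    - [[0,0,-0.01,0,0,-2]]

```text
t: 14.98
tool_pos: [0.4516, 0.2557, 0.094]
orientation: [1.135, 2.929, 0.0]
force: [-0.4, 0.2, 1.0]
opening: 0.0361
gripper_force: 39.9
```

```bash
python3 lg.py
```

```text
14.98 yaw 47.63 z 0.0940 Mz 0.104 Fz 1.0 op 0.0361
```

>>> arm_command:
  deltas:
    - [[0,0,-0.01,0,0,-2]]

```text
t: 15.07
tool_pos: [0.4516, 0.2557, 0.094]
orientation: [1.186, 2.909, 0.0]
force: [-0.6, 0.3, 1.2]
opening: 0.0359
gripper_force: 39.9
```

```bash
python3 lg.py
```

```text
15.07 yaw 45.64 z 0.0940 Mz 0.060 Fz 1.2 op 0.0359
```

>>> arm_command:
  deltas:
    - [[0,0,-0.01,0,0,-2]]

```text
t: 15.15
tool_pos: [0.4516, 0.2557, 0.0939]
orientation: [1.237, 2.888, 0.0]
force: [-0.7, 0.6, 1.4]
opening: 0.0354
gripper_force: 39.9
```

```bash
python3 lg.py
```

```text
15.15 yaw 43.64 z 0.0939 Mz 0.136 Fz 1.4 op 0.0354
```

>>> arm_command:
  deltas:
    - [[0,0,-0.01,0,0,-2]]

```text
t: 15.23
tool_pos: [0.4516, 0.2557, 0.0938]
orientation: [1.287, 2.866, 0.0]
force: [0.6, 0.4, 1.7]
opening: 0.0358
gripper_force: 39.9
```

```bash
python3 lg.py
```

```text
15.23 yaw 41.64 z 0.0938 Mz 0.120 Fz 1.7 op 0.0358
```

>>> arm_command:
  deltas:
    - [[0,0,-0.01,0,0,-2]]

```text
t: 15.32
tool_pos: [0.4516, 0.2557, 0.0937]
orientation: [1.337, 2.843, 0.0]
force: [-0.3, -0.4, 2.2]
opening: 0.0355
gripper_force: 39.9
```

```bash
python3 lg.py
```

```text
15.32 yaw 39.64 z 0.0937 Mz 0.107 Fz 2.2 op 0.0355
```

>>> arm_command:
  deltas:
    - [[0,0,-0.01,0,0,-2]]

```text
t: 15.4
tool_pos: [0.4516, 0.2557, 0.0936]
orientation: [1.386, 2.819, 0.0]
force: [0.4, 0.4, 2.2]
opening: 0.0355
gripper_force: 39.9
```

```bash
python3 lg.py
```

```text
15.40 yaw 37.64 z 0.0936 Mz 0.118 Fz 2.2 op 0.0355
```

>>> arm_command:
  deltas:
    - [[0,0,0,0,0,-2]]

```text
t: 15.48
tool_pos: [0.4516, 0.2557, 0.0935]
orientation: [1.435, 2.795, 0.0]
force: [0.5, 0.7, 0.7]
opening: 0.0356
gripper_force: 39.9
```

```bash
python3 lg.py;python3 st.py
```

```text
15.48 yaw 35.64 z 0.0935 Mz 0.110 Fz 0.7 op 0.0356
15.48 pos [0.4516 0.2557 0.0935] yaw 35.64 tz [ 0. -0. -1.] q6 -0.206 F [0.5 0.7 0.7] M [0.012 0.002 0.11 ] op 0.0356 gf 39.9
F along y 0.8
```

```bash
cat > fn.py <<'E'
import re,numpy as np
from scipy.optimize import curve_fit as C
L=np.array([[float(x) for x in re.findall(r'yaw ([\d.]+).*Mz ([-\d.]+)',l)[0]] for l in open('log.txt')])
f=lambda y,b,y0,k=.45:b+k*np.radians(np.maximum(0,y0-y))
p,c=C(lambda y,b,y0:f(y,b,y0),L[:,0],L[:,1],[.08,42]);print(p,np.sqrt(np.diag(c)),'rise',f(L[-1,0],*p)-p[0],'last4-base',L[-4:,1].mean()-p[0])
E
echo
```

>>> arm_command:
  deltas:
    - [[0,0,0,0,0,-2]]

```text
t: 15.57
tool_pos: [0.4516, 0.2557, 0.0935]
orientation: [1.483, 2.769, 0.0]
force: [0.6, 0.9, 0.2]
opening: 0.0357
gripper_force: 39.9
```

```bash
python3 lg.py
```

```text
15.57 yaw 33.64 z 0.0935 Mz 0.150 Fz 0.2 op 0.0357
```

>>> arm_command:
  deltas:
    - [[0,0,0,0,0,-2]]

```text
t: 15.65
tool_pos: [0.4516, 0.2557, 0.0934]
orientation: [1.532, 2.743, 0.0]
force: [1.4, 0.5, -0.9]
opening: 0.0357
gripper_force: 39.9
```

```bash
python3 lg.py
```

```text
15.65 yaw 31.64 z 0.0934 Mz 0.206 Fz -0.9 op 0.0357
```

>>> arm_command:
  deltas:
    - [[0,0,0,0,0,-2]]

```text
t: 15.73
tool_pos: [0.4516, 0.2557, 0.0934]
orientation: [1.579, 2.716, 0.0]
force: [1.1, 1.2, -0.6]
opening: 0.0356
gripper_force: 39.9
```

```bash
python3 lg.py
```

```text
15.73 yaw 29.65 z 0.0934 Mz 0.194 Fz -0.6 op 0.0356
```

>>> arm_command:
  deltas:
    - [[0,0,0,0,0,-2]]

```text
t: 15.82
tool_pos: [0.4516, 0.2557, 0.0933]
orientation: [1.626, 2.688, 0.0]
force: [1.2, 0.7, -2.6]
opening: 0.0357
gripper_force: 40.0
```

```bash
python3 lg.py
```

```text
15.82 yaw 27.65 z 0.0933 Mz 0.240 Fz -2.6 op 0.0357
```

>>> arm_command:
  deltas:
    - [[0,0,0,0,0,-2]]

```text
t: 15.9
tool_pos: [0.4516, 0.2557, 0.0932]
orientation: [1.673, 2.659, -0.0]
force: [1.8, 0.5, -1.8]
opening: 0.0356
gripper_force: 40.0
```

```bash
python3 lg.py;python3 st.py; python3 fn.py
```

```text
15.90 yaw 25.65 z 0.0932 Mz 0.254 Fz -1.8 op 0.0356
15.9 pos [0.4516 0.2557 0.0932] yaw 25.65 tz [ 0. -0. -1.] q6 -0.031 F [ 1.8  0.5 -1.8] M [ 0.124 -0.263  0.254] op 0.0356 gf 40.0
F along y 1.9
[ 0.07693643 45.63999655] [0.0079081  1.42395918] rise 0.1570010657999718 last4-base 0.1465635668966237
```

>>> arm_command:
  deltas:
    - [[0,0,0,0,0,-1.5],[0,0,0,0,0,0]]

```text
t: 16.07
tool_pos: [0.4516, 0.2556, 0.0931]
orientation: [1.707, 2.637, 0.0]
force: [1.9, 1.5, -3.1]
opening: 0.0359
gripper_force: 39.9
```

>>> arm_command:
  deltas:
    - [[0,0,0,0,0,0],[0,0,0,0,0,0],[0,0,0,0,0,0],[0,0,0,0,0,0],[0,0,1,0,0,0],[0,0,2,0,0,0],[0,0,3,0,0,0],[0,0,3,0,0,0],[0,0,0,0,0,0],[0,0,0,0,0,0],[0,0,0,0,0,0]]
  gripper: 0.3

```text
t: 16.98
tool_pos: [0.4515, 0.2557, 0.1838]
orientation: [1.705, 2.638, 0.001]
force: [-0.2, -0.5, -1.3]
opening: 0.0604
gripper_force: 0.0
```

```bash
python3 st.py; python3 - <<'E'
import sys;sys.argv=['x','w6']
exec(open('dash.py').read())
im=cv2.imread('pics/w6.png');m=eyes.camera_model('wrist');u,v=proj(m,[.452,.2555,.12])[0].astype(int);print(u,v)
cv2.imwrite('pics/c6.png',cv2.resize(im[v-50:v+50,u-60:u+60],None,fx=6,fy=6,interpolation=2))
E
```

```text
16.98 pos [0.4515 0.2557 0.1838] yaw 24.24 tz [ 0.001  0.    -1.   ] q6 -0.007 F [-0.2 -0.5 -1.3] M [-0.02   0.052  0.021] op 0.0604 gf 0.0
F along y -0.4
dash [0.46   0.2568] ang 3.9 area 36 px [327. 226.] axis [[0.449, 0.256], [0.471, 0.2575]]
317 214
```

View pics/c6.png

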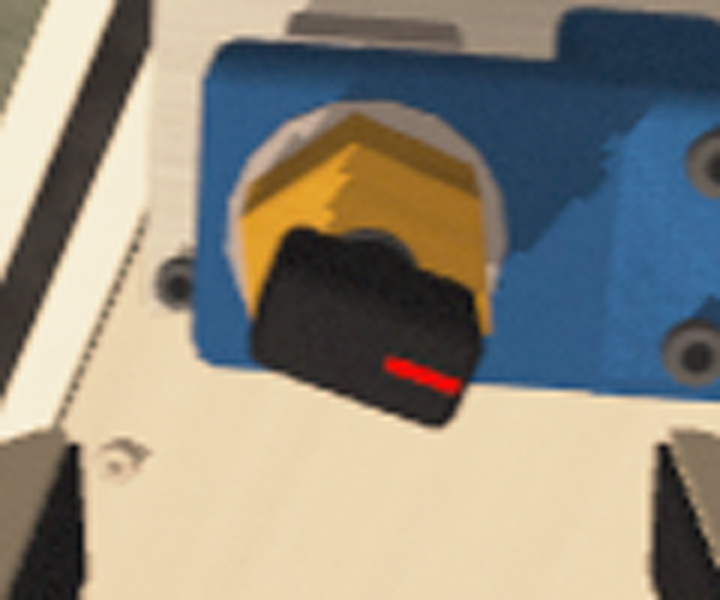

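The picture shows the nut seated on the washer at (365,200) and the dash at (422,375). The dash sits within a few degrees of where I left it, so the screw kept its setting. Handing in.

```bash
python3 -c "
from plant import ticket
print(ticket.close_job())"
```

```text
the job is handed in; nothing more can be done
None
```

The job is handed in at about 17 s: I slackened the jam nut 0.9 rad, turned the adjuster down until snug (about 0.07 N m rise, roughly 20 N on the gauge block), and retightened the nut to about 0.16 N m rise (roughly 35 N clamp, against 5 to 16 N at the start); these loads are estimated from noisy wrist torque, and the arm touched nothing else.

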